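# Shut the insulated food box and snap its catch into lock

## Robot

A 6-joint arm with a two-finger parallel gripper is mounted at the origin on a cart in front of the work surface, level with it; the furniture and walls round the work are solid. World frame = base frame: x ahead of the robot, y to its left, z up, the work surface at z = 0. Lengths are in m, angles in rad, forces in N, time in s.
With the tool pointing down it reaches from about 0.25 to 0.725 m from the base axis. Payload 4 kg.
Tool frame: the origin (TCP) lies midway between the tips of the shut fingers; the grasp point (between the pads) lies 19 mm behind it; x points along the fingers, y is the direction in which the jaws open and shut, and the axes are right-handed (so a half turn about x gives the same grasp; the last joint's range is limited). The gripper opens to 85 mm and grips with 20 to 120 N. Pads are 22 mm wide; open, the fingers measure 114 mm over their backs; the gripper's body (76 mm by 85 mm) begins 54 mm behind the grasp point. The pads swing forward as they close: fully open they stand 13 mm farther back than shut.
Start: joints at [-1.294, 0.241, 0.005, 1.335, 0, 1.571], TCP at [0.137, -0.481, 0.231] pointing down, gripper open.
Joint ranges: [-2.72, 2.72], [-1.05, 1.87], [-1.09, 1.28], [-1.99, 2.15], [-1.42, 1.44], [-3.14, 3.14]. Speed limits (rad/s): [2.79, 2.79, 3.14, 3.14, 3.14, 3.14].

## Interface

Orientations are given as a unit quaternion [x, y, z, w].
In Python, from workcell import * gives the robot as it stands.
- The arm moves only by the tool play_rows, never from a script. Its argument "plan" is a list of rows, each a list of 7 numbers: the shift along the tool's x, y, z in mm, then the turn, a rotation vector about the tool's x, y, z in rad, then the closure, from -1 (fully open) to 1 (shut). In form: [[x, y, z, rx, ry, rz, grip], ...]. A call has 1 to 20 rows; each row shifts and turns the commanded pose from where the row before left it, along the tool's axes as they then stand; what a row does not reach is not made up. A row lasts 1/12 s, in which the tool goes at most 41.7 mm and 7.16 degrees, less where a joint would pass 70% of its speed; a pose out of reach is approached as far as the arm can. A call with a gripper value outside its range is refused whole. The fingers move at their own pace and stop on an object; the grip force is fixed at half the most. Time passes only in rows, so rows that do not move let the fingers close. It gives the time, the measured TCP pose, the force and the opening at its end, in the units of the state.
- get_obs(): the state, without advancing time (a new reading comes with each control period).
- camera(name): name is "side" or "top" or "wrist"; returns a dict with "frame" (400x640x3 uint8, red, green, blue), "depth" (400x640 float32, m along the optical axis (not along the pixel's ray), 0 where there is no reading), "fx", "fy", "cx", "cy" (pixels), "camera_from_world" (4x4, takes a point from world to camera coordinates). Camera axes: x right, y up, looking along -z (the intrinsics and any distortion apply to the point x, -y, -z); pixel columns grow to the right and rows downward; lengths in m; the calibration is good to about 2 mm. A picture is of the moment at which its call begins.
- job_done(): hands the job in, once; it reports no verdict.
Trained networks look in a picture, given as the dict that the camera call returned (one of the last four; its "shot" number tells which), for a name from the list of things; names that differ only in an ending like _2 or _b are one class to them, and where a whole thing is asked for, a point or a joint stands for the part that bears it (a point fixed in the world has none). Each returns a list of dicts, best first, with "confidence" (0 to 1); they miss things now and then, are a little off and sometimes report something else, mostly with a low value. They report only what shows in the picture. A call takes as long as a camera call.
- search_frame(thing, picture): "centre" ([x, y, z] in m, in world coordinates, good to about 4 mm: the middle of the surface that is visible of it).
- pinpoint(thing, picture): "centre" ([x, y, z] in m, in world coordinates, good to about 4 mm: a listed point, or the origin of a listed thing).
The state is a dict: "clock": time; "joint_pos": joint angles; "joint_vel": joint speeds; "tau": joint torques, N m; "eef_pos": TCP position; "tool_rot": TCP orientation; "ft_force": force on the tool from outside, world axes, zero at the start; "ft_torque": the same for the moment, N m; "grip_width": finger opening in m.
Only numpy, scipy, OpenCV 4.12 (cv2) and the standard library are available. Lean on these libraries where they do the work, as an engineer would, in place of code of your own. Each camera call takes 0.05 s, during which the arm holds its last target. There are 200 camera calls.

## Task

The insulated food box is packed for delivery but its lid still stands ajar. With the fingertips push the lid down shut, then push the raised red-gripped catch lever over and down past its dead point until it snaps flat into lock and draws the lid tight on its seal, and leave it so. This is push work only: do not lift the lid any higher, do not pick anything up, and leave the other things on the table standing where they are.

Things in the scene. Friction and masses are not known exactly. Their poses are not given: they have to be found in the camera images.
- food_box: dark grey insulated food carrier, 280 deep x 300 wide x 147 mm high when shut, too heavy to shift. Origin: centre of its underside. Its x axis points from its front (the side with the catch) to its back (the lid hinge), y to its left as seen by someone in front of it, z up.
- lid (a joint): angle of the lid about its back hinge, rad. 0 to -0.005 = shut but only lying on its seal; about -0.015 = drawn tight on the seal by the locked catch; grows as it opens; starts 0.15 to 0.28. The hinge is stiff, so the lid stays where it is left; 3 to 8 N on its front part push it down. Only the locked catch can hold it tight.
- lid_hinge (a point): point on the lid's hinge axis, middle of the back edge, 110 mm above the box's underside; the axis runs along the box's y
- lid_left (a point): point on the flat top of the lid near its front left corner, a good place to push: 90 mm left of the middle, 42 mm behind the box's front face, 244 mm in front of the hinge axis; 143 mm above the box's underside when shut; moves with the lid. Its z axis is square to the lid's top, x points to the back.
- lid_right (a point): the same near the front right corner, 90 mm to the right of the middle
- catch (a joint): angle of the catch lever against the lid, rad. 0 = flat on the lid, pointing to the back: locked; 1.57 = standing up; more = leaning to the front (stop at 1.95). Starts 1.65 to 1.9, stays up by friction. With the lid shut, the wire loop hanging from it is under the box's keeper by itself. Pushed over while the lid is open it catches nothing. Let go half-way, it springs back part of the way.
- lever_pivot (a point): centre of the lever's pivot pin, in the middle of the lid's front edge (box frame x -150, y 0, z 139 mm when shut); moves with the lid. The pin runs along the box's y. The frame turns with the lever: x points along the lever to its free end, z out of its outer face (which looks up when locked, to the front when raised).
- lever_grip (a point): point on the outer (pushed) face of the lever's red grip, 62 mm from the pivot along the lever, 15 mm out from it along the face normal; axes as lever_pivot. Grip: 24 wide, 9 thick, from 34 to 80 mm from the pivot. Push there: about 1 N from upright to about 1.0 rad, then the loop draws tight, up to about 6 N near 0.7 rad, less to the dead point near 0.2; then it snaps to 0 and holds.
- salt_shaker: glass shaker with a grey cap, 44 mm thick, 90 mm high, standing; bystander, origin under its centre
- jar_pepper: spice jar with a yellow cap, 45 mm thick, 100 mm high, standing; bystander, origin under its centre
- amber_jar: small square jar of amber syrup with a pink cap, 37 x 46 x 74 mm, standing; bystander, origin under its centre
- black_bowl: black bowl, 183 mm wide, 64 mm high; bystander, origin under its centre
- nail_brush: green scrubbing brush, 30 x 85 x 22 mm, lying; bystander, origin under its centre

How it is judged:
By the outcome, as a careful person would: the job done as asked, in the order asked, and still so for the second after the job is handed in, with the robot touching nothing.
It also fails if it takes over 40 s, if anything falls off the work surface, if the arm or the gripper's body presses on something with over 40 N, if the wrist force passes 120 N, or if a joint passes its speed limit or range.

## Working session

There is one attempt and no reset: what is moved stays moved. The work goes in short steps, Python scripts to look and compute and a tool call to move; the robot and the scene stay as the last step left them, time stands still between calls to the robot, and variables do not carry over. Pictures are saved under pics/ and viewed, about 8 in all and at most 12, crops included, and the job is handed in when it is done.

Besides the shell and the picture viewer there is one more tool, called after "Call:" by a JSON object that holds its "api" and its "payload". play_rows: Moves the arm, as the interface text tells. Its arguments: {"type":"object","properties":{"plan":{"type":"array","items":{"type":"array","items":{"type":"number"}}}},"required":["plan"]}

```bash
mkdir -p pics; ls
python3 - <<'E'
from workcell import *
import cv2, numpy as np
o=get_obs(); print({k:np.round(v,3) for k,v in o.items()})
ims=[]
for n in ["side","top"]:
    p=camera(n); ims.append(p["frame"])
    for t in ["food_box","lid_hinge","lid_left","lid_right","lever_pivot","lever_grip","salt_shaker","jar_pepper","amber_jar","black_bowl","nail_brush"]:
        r=pinpoint(t,p)
        print(n,t,[(np.round(q["centre"],3).tolist(),round(q["confidence"],2)) for q in r[:2]])
cv2.imwrite("pics/a.png",cv2.resize(np.vstack(ims),(480,600))[:,:,::-1])
cv2.imwrite("pics/side.png",ims[0][:,:,::-1]);cv2.imwrite("pics/top.png",ims[1][:,:,::-1])
E
```

```text
pics
{'clock': np.float64(0.0), 'joint_pos': array([-1.294,  0.241,  0.004,  1.335,  0.   ,  1.571]), 'joint_vel': array([-0.   , -0.002,  0.001,  0.   , -0.   , -0.001]), 'tau': array([ 1.0000e-03, -3.7232e+01,  2.5241e+01,  1.7000e-02,  0.0000e+00,
        0.0000e+00]), 'eef_pos': array([ 0.136, -0.48 ,  0.23 ]), 'tool_rot': array([-0.7  , -0.098,  0.7  , -0.097]), 'ft_force': array([ 0.139, -0.34 , -1.028]), 'ft_torque': array([-0.037, -0.051,  0.017]), 'grip_width': np.float64(0.085)}
side food_box [([0.624, -0.111, 0.002], 0.97), ([0.585, 0.002, 0.204], 0.62)]
side lid_hinge [([0.626, -0.113, 0.004], 0.4)]
side lid_left [([0.587, 0.004, 0.207], 0.62), ([0.384, -0.039, -0.003], 0.57)]
side lid_right [([0.518, -0.159, 0.208], 0.56), ([0.76, -0.171, 0.112], 0.42)]
side lever_pivot [([0.498, -0.057, 0.217], 0.69), ([0.588, 0.004, 0.206], 0.64)]
side lever_grip [([0.502, -0.05, 0.281], 0.52)]
side salt_shaker [([0.381, 0.152, 0.0], 0.73)]
side jar_pepper [([0.343, 0.222, 0.001], 0.77), ([0.501, -0.05, 0.28], 0.49)]
side amber_jar [([0.368, -0.203, -0.001], 0.78)]
side black_bowl [([0.419, 0.407, -0.002], 0.79)]
side nail_brush [([0.385, -0.043, -0.0], 0.62)]
top food_box [([0.384, -0.044, -0.002], 0.65)]
top lid_hinge [([0.759, -0.169, 0.113], 0.88), ([0.382, 0.156, 0.001], 0.74)]
top lid_left [([0.592, 0.008, 0.207], 0.68)]
top lid_right [([0.513, -0.157, 0.209], 0.69)]
top lever_pivot [([0.507, -0.051, 0.219], 0.71)]
top lever_grip [([0.498, -0.05, 0.286], 0.77)]
top salt_shaker [([0.382, 0.157, 0.002], 0.76), ([0.757, -0.167, 0.113], 0.57)]
top jar_pepper [([0.341, 0.223, -0.001], 0.69)]
top amber_jar [([0.363, -0.198, -0.004], 0.76), ([0.5, -0.052, 0.284], 0.63)]
top black_bowl [([0.42, 0.402, -0.005], 0.85)]
top nail_brush [([0.382, -0.045, -0.003], 0.63)]
```

View image.

View pics/a.png

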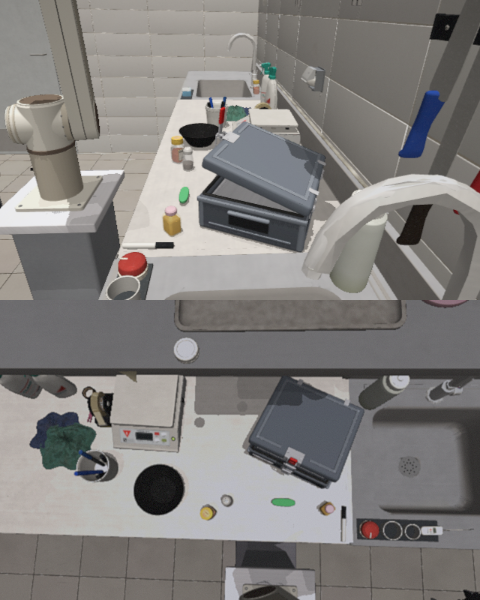

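```bash
cat > h.py <<'E'
from workcell import *
import numpy as np
from scipy.spatial.transform import Rotation as Ro
yaw=np.radians(-24.0); O=np.array([.6245,-.111,0])
B=Ro.from_euler('z',yaw).as_matrix()
def box(p): return O+B@(np.array(p)/1000)     # box mm -> world
def tobox(w): return B.T@(np.array(w)-O)*1000
def target(p,s): # pitch deg, sign of y
    p=np.radians(p); x=B@[np.cos(p),0,-np.sin(p)]; y=s*B[:,1]
    return np.c_[x,y,np.cross(x,y)]
def pose():
    o=get_obs(); return o,np.array(o["eef_pos"]),Ro.from_quat(o["tool_rot"]).as_matrix()
def st():
    o,p,R=pose(); print("t",round(float(o["clock"]),2),"box",np.round(tobox(p),1),"world",np.round(p,3),"F",np.round(o["ft_force"],1),"q",np.round(o["joint_pos"],2),"w",round(float(o["grip_width"]),3)); return p,R
E
python3 - <<'E'
from h import *
p,R=st(); print(R.round(3))
print("fit", {k:tobox(v).round(0).tolist() for k,v in dict(hinge=[.759,-.169,.112],ll=[.589,.006,.208],lr=[.516,-.158,.208],piv=[.502,-.054,.218],grip=[.5,-.05,.284]).items()})
for s in (1,-1): print(s,(R.T@target(55,s)).round(3).tolist(),Ro.from_matrix(R.T@target(55,s)).as_rotvec().round(3))
print("trans", (R.T@(np.array([.42,-.18,.30])-p)*1000).round(0))
E
```

```text
t 1.2 box [-295.2 -536.4  231.3] world [ 0.137 -0.481  0.231] F [0.9 0.5 0.1] q [-1.29  0.24  0.01  1.34  0.    1.57] w 0.085
[[ 0.     0.273 -0.962]
 [-0.    -0.962 -0.273]
 [-1.     0.    -0.   ]]
fit {'hinge': [146.0, 2.0, 112.0], 'll': [-80.0, 92.0, 208.0], 'lr': [-80.0, -87.0, 208.0], 'piv': [-135.0, 2.0, 218.0], 'grip': [-139.0, 5.0, 284.0]}
1 [[0.819, -0.0, -0.574], [0.368, -0.768, 0.525], [-0.44, -0.641, -0.629]] [-2.351 -0.269  0.741]
-1 [[0.819, 0.0, 0.574], [0.368, 0.768, -0.525], [-0.44, 0.641, 0.629]] [0.674 0.586 0.212]
trans [ -69. -212. -355.]
```

Call:
{"api": "play_rows", "payload": {"plan": [[-12, -8, -15, 0, 0, 0, 1], [-12, -12, -25, 0, 0, 0, 1], [-12, -20, -33, 0, 0, 0, 1], [-11, -20, -33, 0, 0, 0, 1], [-11, -20, -33, 0, 0, 0, 1], [-11, -20, -33, 0, 0, 0, 1], [0, -20, -33, 0, 0, 0, 1], [0, -20, -33, 0, 0, 0, 1], [0, -20, -33, 0, 0, 0, 1], [0, -20, -33, 0, 0, 0, 1], [0, -20, -33, 0, 0, 0, 1], [0, -12, -18, 0, 0, 0, 1]]}}

```text
clock: 2.2
eef_pos: [0.4223, -0.1773, 0.3004]
tool_rot: [0.701, 0.099, -0.7, 0.098]
ft_force: [0.1, -1.1, -0.3]
grip_width: 0.0002
```

Call:
{"api": "play_rows", "payload": {"plan": [[0, 0, 0, 0.0843, 0.0733, 0.0265, 1], [0, 0, 0, 0.0843, 0.0733, 0.0265, 1], [0, 0, 0, 0.0843, 0.0733, 0.0265, 1], [0, 0, 0, 0.0843, 0.0733, 0.0265, 1], [0, 0, 0, 0.0843, 0.0733, 0.0265, 1], [0, 0, 0, 0.0843, 0.0733, 0.0265, 1], [0, 0, 0, 0.0843, 0.0733, 0.0265, 1], [0, 0, 0, 0.0843, 0.0733, 0.0265, 1], [0, 0, 0, 0, 0, 0, 1], [0, 0, 0, 0, 0, 0, 1]]}}

```text
clock: 3.03
eef_pos: [0.4173, -0.1834, 0.2998]
tool_rot: [0.868, -0.182, -0.452, -0.096]
ft_force: [-0.0, -0.1, 0.8]
grip_width: 0.0001
```

Run:
```python
from h import *
import cv2
p,R=st(); T=target(55,-1); print("roterr",Ro.from_matrix(R.T@T).as_rotvec().round(3))
print("to above lid_right",(T.T@(box([-82,-90,245])-p)*1000).round(0))
print("box x,z in tool",(T.T@B[:,0]).round(3),(T.T@[0,0,1]).round(3))
ps=camera("side"); c=camera("wrist")
for n,q in(("side",ps),("wrist",c)):
  for t in ["lid_right","lid_left","lever_pivot","lever_grip"]:
    print(n,t,[(tobox(a["centre"]).round(0).tolist(),round(a["confidence"],2)) for a in pinpoint(t,q)[:2]])
cv2.imwrite("pics/b.png",np.vstack([ps["frame"],c["frame"]])[:,:,::-1][::1])
cv2.imwrite("pics/b.png",cv2.resize(cv2.imread("pics/b.png"),(480,600)))
```

```text
t 3.03 box [-159.9 -150.4  299.8] world [ 0.417 -0.183  0.3  ] F [-0.  -0.1  0.8] q [-0.42 -0.33 -0.55  0.75  0.    3.14] w 0.0
roterr [0.003 0.001 0.005]
to above lid_right [ 90. -60. -32.]
box x,z in tool [ 0.574  0.    -0.819] [-0.819  0.    -0.574]
side lid_right [([-81.0, -83.0, 209.0], 0.93)]
side lid_left [([-82.0, 88.0, 206.0], 0.94)]
side lever_pivot [([-132.0, -2.0, 219.0], 0.61), ([-392.0, 187.0, 2.0], 0.53)]
side lever_grip [([-135.0, 7.0, 282.0], 0.64), ([-394.0, 190.0, 4.0], 0.34)]
wrist lid_right [([-79.0, -85.0, 212.0], 0.76)]
wrist lid_left []
wrist lever_pivot [([-128.0, 1.0, 217.0], 0.92)]
wrist lever_grip [([-138.0, -1.0, 283.0], 0.6)]
```

View pics/b.png

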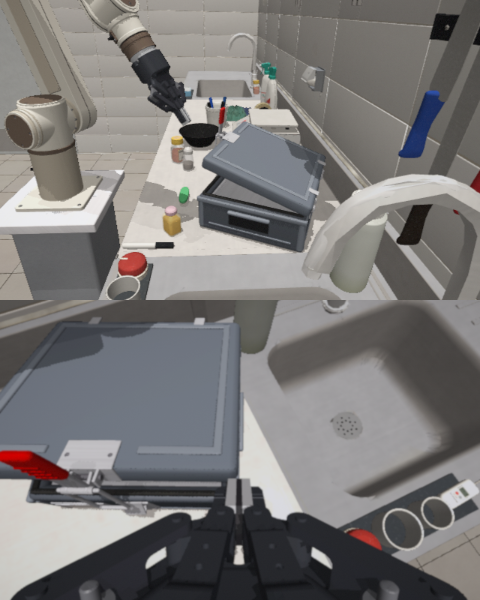

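Call:
{"api": "play_rows", "payload": {"plan": [[0, 0, 0, -0.121, 0, 0, 1], [0, 0, 0, -0.121, 0, 0, 1], [0, 0, 0, -0.121, 0, 0, 1], [0, 0, 0, -0.121, 0, 0, 1], [0, 0, 0, -0.121, 0, 0, 1], [0, 0, 0, -0.121, 0, 0, 1], [0, 0, 0, -0.121, 0, 0, 1], [0, 0, 0, -0.121, 0, 0, 1], [0, 0, 0, -0.121, 0, 0, 1], [0, 0, 0, -0.121, 0, 0, 1], [0, 0, 0, -0.121, 0, 0, 1], [0, 0, 0, -0.121, 0, 0, 1], [0, 0, 0, -0.121, 0, 0, 1]]}}

```text
clock: 4.62
eef_pos: [0.4185, -0.1841, 0.3003]
tool_rot: [0.679, 0.193, -0.447, 0.549]
ft_force: [0.8, 0.5, -0.7]
grip_width: 0.0001
```

Call:
{"api": "play_rows", "payload": {"plan": [[4, 0, 0, -0.121, 0, 0, 1], [4, 0, 0, -0.121, 0, 0, 1], [4, 0, 0, -0.121, 0, 0, 1], [4, 0, 0, -0.121, 0, 0, 1], [4, 0, 0, -0.121, 0, 0, 1], [4, 0, 0, -0.121, 0, 0, 1], [4, 0, 0, -0.121, 0, 0, 1], [4, 0, 0, -0.121, 0, 0, 1], [4, 0, 0, -0.121, 0, 0, 1], [4, 0, 0, -0.121, 0, 0, 1], [4, 0, 0, -0.121, 0, 0, 1], [4, 0, 0, -0.121, 0, 0, 1], [4, 0, 0, -0.121, 0, 0, 1], [0, 0, 0, 0, 0, 0, 1]]}}

```text
clock: 5.78
eef_pos: [0.4456, -0.196, 0.2568]
tool_rot: [0.093, 0.453, -0.181, 0.868]
ft_force: [-0.0, 0.2, -0.1]
grip_width: -0.0003
```

Run:
```python
from h import *
p,R=st(); T=target(55,1); print("roterr",Ro.from_matrix(R.T@T).as_rotvec().round(3))
print("to above lid_right",(T.T@(box([-82,-90,235])-p)*1000).round(0))
print("box x,z in tool",(T.T@B[:,0]).round(3),(T.T@[0,0,1]).round(3))
# arc of lid point, contact at box (-82,-88,208) -> (-98,-90,143)
H=np.array([146,110]); th=np.linspace(.29,-.01,13)
pts=np.array([H+[-244*np.cos(t)+33*np.sin(t),244*np.sin(t)+33*np.cos(t)] for t in th]); print(pts.round(0).tolist())
```

```text
t 5.78 box [-128.8 -150.4  256.8] world [ 0.446 -0.196  0.257] F [-0.   0.2 -0.1] q [-0.42 -0.23 -0.6   0.6   0.   -0.01] w -0.0
roterr [ 0.01  -0.001 -0.004]
to above lid_right [45. 60. 26.]
box x,z in tool [ 0.574 -0.     0.819] [-0.819  0.     0.574]
[[-78.0, 211.0], [-81.0, 206.0], [-83.0, 200.0], [-85.0, 194.0], [-87.0, 188.0], [-89.0, 183.0], [-91.0, 177.0], [-93.0, 171.0], [-94.0, 165.0], [-95.0, 159.0], [-96.0, 153.0], [-97.0, 147.0], [-98.0, 141.0]]
```

Call:
{"api": "play_rows", "payload": {"plan": [[8, 15, 6, 0, 0, 0, 1], [14, 20, 8, 0, 0, 0, 1], [14, 17, 8, 0, 0, 0, 1], [9, 8, 4, 0, 0, 0, 1], [4, 0, -4.7, 0, 0, 0, 1], [4, 0, -4.7, 0, 0, 0, 1], [4, 0, -4.7, 0, 0, 0, 1], [4, 0, -4.7, 0, 0, 0, 1], [4, 0, -4.7, 0, 0, 0, 1], [4, 0, -4.7, 0, 0, 0, 1], [4, 0, -4.7, 0, 0, 0, 1], [4, 0, -4.7, 0, 0, 0, 1], [4, 0, -4.7, 0, 0, 0, 1], [4, 0, -4.7, 0, 0, 0, 1], [4, 0, -4.7, 0, 0, 0, 1], [4, 0, -4.7, 0, 0, 0, 1]]}}

```text
clock: 7.12
eef_pos: [0.4959, -0.1527, 0.1637]
tool_rot: [0.093, 0.452, -0.181, 0.869]
ft_force: [0.3, -2.1, 1.3]
grip_width: -0.0003
```

Run:
```python
from h import *
import cv2
st(); ps=camera("side"); pt=camera("top")
for n,q in(("side",ps),("top",pt)):
  for t in ["lid_right","lid_left","lever_pivot","lever_grip"]:
    print(n,t,[(tobox(a["centre"]).round(0).tolist(),round(a["confidence"],2)) for a in pinpoint(t,q)[:2]])
cv2.imwrite("pics/c.png",ps["frame"][100:360,200:500,::-1])
```

```text
t 7.12 box [-100.5  -90.4  163.7] world [ 0.496 -0.153  0.164] F [ 0.3 -2.1  1.3] q [-0.24 -0.05 -0.72  0.29 -0.1   0.14] w -0.0
side lid_right [([-97.0, -86.0, 158.0], 0.65), ([-197.0, -188.0, 0.0], 0.49)]
side lid_left [([-98.0, 90.0, 157.0], 0.63)]
side lever_pivot []
side lever_grip [([-166.0, 5.0, 215.0], 0.5)]
top lid_right [([-99.0, -90.0, 162.0], 0.57)]
top lid_left [([-96.0, 95.0, 157.0], 0.81), ([-398.0, 191.0, -2.0], 0.67)]
top lever_pivot [([-398.0, 387.0, -3.0], 0.7), ([-153.0, 5.0, 151.0], 0.41)]
top lever_grip [([-171.0, 2.0, 221.0], 0.44)]
```

View pics/c.png

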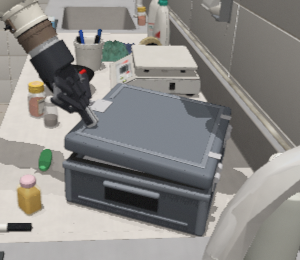

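Call:
{"api": "play_rows", "payload": {"plan": [[3.2, 0, -2.4, 0, 0, 0, 1], [3.2, 0, -2.4, 0, 0, 0, 1], [3.2, 0, -2.4, 0, 0, 0, 1], [2.5, 0, -1.7, 0, 0, 0, 1], [0, 0, 0, 0, 0, 0, 1]]}}

```text
clock: 8.03
eef_pos: [0.4962, -0.1526, 0.1499]
tool_rot: [0.093, 0.451, -0.181, 0.869]
ft_force: [-3.3, 1.7, 6.8]
grip_width: 0.0001
```

Call:
{"api": "play_rows", "payload": {"plan": [[1.2, 0, -0.9, 0, 0, 0, 1], [0, 0, 0, 0, 0, 0, 1]]}}

```text
clock: 8.2
eef_pos: [0.4968, -0.1528, 0.1497]
tool_rot: [0.093, 0.45, -0.181, 0.87]
ft_force: [-6.7, 2.5, 12.5]
grip_width: -0.0002
```

Call:
{"api": "play_rows", "payload": {"plan": [[1.2, 0, -0.9, 0, 0, 0, 1], [0, 0, 0, 0, 0, 0, 1]]}}

```text
clock: 8.37
eef_pos: [0.4976, -0.1531, 0.1495]
tool_rot: [0.093, 0.449, -0.181, 0.87]
ft_force: [-9.8, 2.9, 18.8]
grip_width: 0.0001
```

Call:
{"api": "play_rows", "payload": {"plan": [[-10, 0, 0, 0, 0, 0, 1], [-22, 0, 0, 0, 0, 0, 1], [-26, 0, 0, 0, 0, 0, 1], [-22, 0, 0, 0, 0, 0, 1], [-12, 0, -16, 0, 0, 0, 1], [-16, 0, -23, 0, 0, 0, 1], [-12, 0, -16, 0, 0, 0, 1], [-6, 0, -10, 0, 0, 0, 1], [0, 0, 0, 0, 0, 0, 1], [0, 0, 0, 0, 0, 0, 1]]}}

```text
clock: 9.2
eef_pos: [0.3803, -0.1021, 0.2119]
tool_rot: [0.093, 0.452, -0.181, 0.869]
ft_force: [0.4, -0.0, 0.3]
grip_width: -0.0001
```

Run:
```python
from h import *
import cv2
st(); ps=camera("side"); pt=camera("top"); pw=camera("wrist")
for n,q in(("side",ps),("top",pt),("wrist",pw)):
  for t in ["lid_right","lid_left","lever_pivot","lever_grip","lid_hinge"]:
    print(n,t,[(tobox(a["centre"]).round(0).tolist(),round(a["confidence"],2)) for a in pinpoint(t,q)[:2]])
cv2.imwrite("pics/d.png",np.vstack([cv2.resize(ps["frame"][100:360,200:500],(450,300)),cv2.resize(pw["frame"],(450,281))])[:,:,::-1])
```

```text
t 9.2 box [-226.7  -91.2  211.9] world [ 0.38  -0.102  0.212] F [ 0.4 -0.   0.3] q [-0.15 -0.41 -0.82  0.56 -0.15  0.22] w -0.0
side lid_right [([-98.0, -85.0, 147.0], 0.73)]
side lid_left [([-100.0, 89.0, 144.0], 0.82)]
side lever_pivot [([-155.0, 1.0, 141.0], 0.75), ([145.0, -1.0, 114.0], 0.55)]
side lever_grip []
side lid_hinge [([148.0, 1.0, 113.0], 0.82)]
top lid_right [([-100.0, -88.0, 146.0], 0.8)]
top lid_left [([-96.0, 95.0, 147.0], 0.94)]
top lever_pivot [([-400.0, 384.0, -4.0], 0.6), ([-150.0, 1.0, 139.0], 0.42)]
top lever_grip [([-177.0, 3.0, 206.0], 0.48)]
top lid_hinge [([147.0, 3.0, 111.0], 0.66)]
wrist lid_right []
wrist lid_left [([-95.0, 99.0, 146.0], 0.96), ([-146.0, 5.0, 139.0], 0.71)]
wrist lever_pivot [([-145.0, 0.0, 140.0], 0.76)]
wrist lever_grip [([-172.0, -1.0, 202.0], 0.87)]
wrist lid_hinge []
```

View pics/d.png

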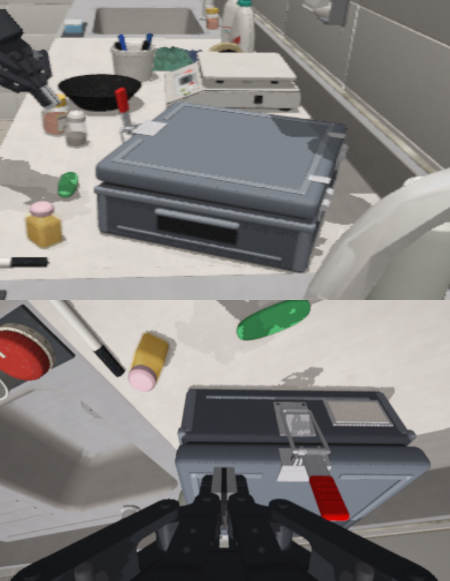

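Run:
```python
from h import *
p,R=st(); T=target(55,1)
def tcp(f):
    d=np.array([np.cos(f),np.sin(f)]); n=np.array([-d[1],d[0]])
    q=np.array([-150,139])+58*d+(15+11*abs(np.sin(f-.61)))*n; return np.array([q[0],1,q[1]])
A=np.array([-215,1,tcp(1.75)[2]])
cur=tobox(p); BT=T.T@B
print("A",A,"pre",(BT@(A-cur)).round(1))
for f in [1.75]+list(np.arange(1.65,-.06,-.1)):
    q=tcp(f); print(round(f,2),q.round(0),(BT@(q-A)).round(1)); A=q
```

```text
t 10.1 box [-226.7  -91.3  211.9] world [ 0.38  -0.102  0.212] F [-0.1  0.1  0.3] q [-0.15 -0.41 -0.82  0.57 -0.15  0.22] w 0.0
A [-215.            1.          191.61593038] pre [23.4 92.3 -2. ]
1.75 [-185.    1.  192.] [17.2 -0.  24.6]
1.65 [-179.    1.  195.] [ 0.7 -0.   6.7]
1.55 [-173.    1.  197.] [ 1.5 -0.   6.7]
1.45 [-166.    1.  199.] [ 2.3 -0.   6.5]
1.35 [-159.    1.  201.] [ 3.  -0.   6.3]
1.25 [-152.    1.  201.] [ 3.7 -0.   5.9]
1.15 [-145.    1.  200.] [ 4.4 -0.   5.5]
1.05 [-138.    1.  199.] [ 5. -0.  5.]
0.95 [-131.    1.  197.] [ 5.6 -0.   4.4]
0.85 [-125.    1.  194.] [ 6.  -0.   3.7]
0.75 [-119.    1.  191.] [ 6.4 -0.   3. ]
0.65 [-113.    1.  186.] [ 6.7 -0.   2.2]
0.55 [-109.    1.  183.] [ 5.6 -0.   1.5]
0.45 [-105.    1.  179.] [ 4.9 -0.   1.1]
0.35 [-102.    1.  176.] [ 5.  -0.   0.7]
0.25 [-98.   1. 172.] [ 5.1 -0.   0.3]
0.15 [-96.   1. 167.] [ 5.2 -0.  -0.1]
0.05 [-93.   1. 163.] [ 5.2 -0.  -0.6]
-0.05 [-91.   1. 158.] [ 5.2 -0.  -1.1]
```

Call:
{"api": "play_rows", "payload": {"plan": [[5, 20, 0, 0, 0, 0, 1], [7, 27, -1, 0, 0, 0, 1], [7, 27, -1, 0, 0, 0, 1], [4.4, 18.3, 0, 0, 0, 0, 1], [5, 0, 8, 0, 0, 0, 1], [5, 0, 8, 0, 0, 0, 1], [4, 0, 5, 0, 0, 0, 1], [3.2, 0, 3.6, 0, 0, 0, 1], [0.7, 0, 6.7, 0, 0, 0, 1], [1.5, 0, 6.7, 0, 0, 0, 1], [2.3, 0, 6.5, 0, 0, 0, 1], [3, 0, 6.3, 0, 0, 0, 1], [3.7, 0, 5.9, 0, 0, 0, 1]]}}

```text
clock: 11.18
eef_pos: [0.486, -0.048, 0.2013]
tool_rot: [0.094, 0.452, -0.181, 0.869]
ft_force: [-1.7, 0.2, 0.3]
grip_width: -0.0
```

Run:
```python
from h import *
import cv2
st(); ps=camera("side"); pw=camera("wrist")
cv2.imwrite("pics/e.png",np.vstack([cv2.resize(ps["frame"][120:280,220:420],(450,360)),cv2.resize(pw["frame"][150:400],(450,176))])[:,:,::-1])
for n,q in(("side",ps),("wrist",pw)):
  for t in ["lid_right","lid_left","lever_grip"]: print(n,t,[(tobox(a["centre"]).round(0).tolist(),round(a["confidence"],2)) for a in pinpoint(t,q)[:1]])
```

```text
t 11.18 box [-152.1    1.3  201.3] world [ 0.486 -0.048  0.201] F [-1.7  0.2  0.3] q [ 0.07 -0.14 -0.67  0.48 -0.27  0.4 ] w -0.0
side lid_right [([-196.0, -186.0, -1.0], 0.23)]
side lid_left [([-97.0, 90.0, 145.0], 0.7)]
side lever_grip [([-138.0, 6.0, 205.0], 0.62)]
wrist lid_right [([-94.0, -85.0, 148.0], 0.59)]
wrist lid_left [([-98.0, 95.0, 148.0], 0.78)]
wrist lever_grip []
```

View pics/e.png

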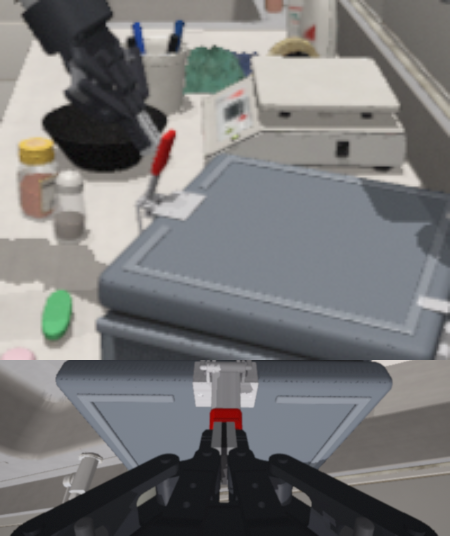

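Call:
{"api": "play_rows", "payload": {"plan": [[4.4, 0, 5.5, 0, 0, 0, 1], [5, 0, 5, 0, 0, 0, 1], [5.6, 0, 4.4, 0, 0, 0, 1], [6, 0, 3.7, 0, 0, 0, 1], [6.4, 0, 3, 0, 0, 0, 1]]}}

```text
clock: 12.0
eef_pos: [0.5161, -0.0607, 0.1897]
tool_rot: [0.093, 0.453, -0.181, 0.868]
ft_force: [-4.5, 2.0, 1.7]
grip_width: 0.0002
```

Call:
{"api": "play_rows", "payload": {"plan": [[6.7, 0, 2.2, 0, 0, 0, 1], [5.6, 0, 1.5, 0, 0, 0, 1], [4.9, 0, 1.1, 0, 0, 0, 1], [5, 0, 0.7, 0, 0, 0, 1]]}}

```text
clock: 12.33
eef_pos: [0.5324, -0.0679, 0.1755]
tool_rot: [0.093, 0.452, -0.181, 0.869]
ft_force: [-3.8, 1.7, 2.0]
grip_width: -0.0
```

Call:
{"api": "play_rows", "payload": {"plan": [[5.1, 0, 0.3, 0, 0, 0, 1], [5.2, 0, 0, 0, 0, 0, 1], [5.2, 0, -0.6, 0, 0, 0, 1], [0, 0, 0, 0, 0, 0, 1]]}}

```text
clock: 12.67
eef_pos: [0.5403, -0.0713, 0.1622]
tool_rot: [0.093, 0.452, -0.181, 0.868]
ft_force: [-0.6, 0.0, 1.0]
grip_width: 0.0
```

Run:
```python
from h import *
import cv2
st(); ps=camera("side"); pw=camera("wrist")
cv2.imwrite("pics/f.png",np.vstack([cv2.resize(ps["frame"][120:280,220:420],(450,360)),cv2.resize(pw["frame"][150:400],(450,176))])[:,:,::-1])
for n,q in(("side",ps),("wrist",pw)):
  for t in ["lid_right","lid_left","lever_grip","lever_pivot"]: print(n,t,[(tobox(a["centre"]).round(0).tolist(),round(a["confidence"],2)) for a in pinpoint(t,q)[:1]])
```

```text
t 12.67 box [-93.1   2.  162.2] world [ 0.54  -0.071  0.162] F [-0.6  0.   1. ] q [-0.    0.03 -0.64  0.33 -0.23  0.34] w 0.0
side lid_right [([-99.0, -88.0, 144.0], 0.56)]
side lid_left [([-97.0, 91.0, 142.0], 0.78)]
side lever_grip [([-85.0, 6.0, 155.0], 0.72)]
side lever_pivot [([-154.0, 0.0, 139.0], 0.69)]
wrist lid_right [([-96.0, -88.0, 145.0], 0.83)]
wrist lid_left [([-96.0, 92.0, 144.0], 0.85)]
wrist lever_grip []
wrist lever_pivot []
```

View pics/f.png

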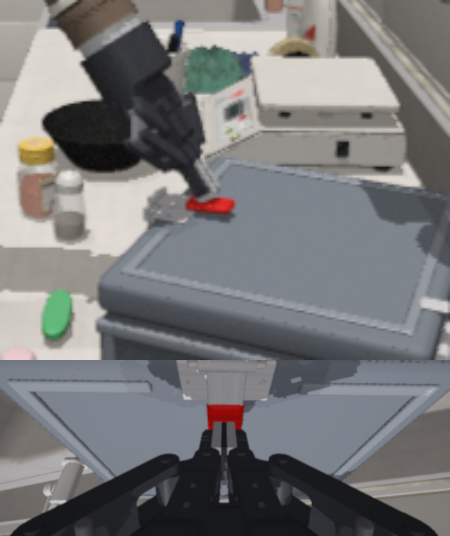

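Call:
{"api": "play_rows", "payload": {"plan": [[2.5, 0, -1.7, 0, 0, 0, 1], [2.5, 0, -1.7, 0, 0, 0, 1], [0, 0, 0, 0, 0, 0, 1]]}}

```text
clock: 13.42
eef_pos: [0.5406, -0.0711, 0.1578]
tool_rot: [0.093, 0.451, -0.181, 0.869]
ft_force: [-3.4, 1.4, 7.3]
grip_width: -0.0003
```

Call:
{"api": "play_rows", "payload": {"plan": [[-6, 0, 5, 0, 0, 0, 1], [-14, 0, 10, 0, 0, 0, 1], [-25, 0, 10, 0, 0, 0, 1], [-35, 0, 0, 0, 0, 0, 1], [-35, 0, 0, 0, 0, 0, 1], [-20, 0, 0, 0, 0, 0, 1], [0, 0, 0, 0, 0, 0, 1], [0, 0, 0, 0, 0, 0, 1], [0, 0, 0, 0, 0, 0, 1]]}}

```text
clock: 14.17
eef_pos: [0.4873, -0.0482, 0.2807]
tool_rot: [0.093, 0.453, -0.181, 0.868]
ft_force: [0.1, -0.7, -0.1]
grip_width: -0.0001
```

Run:
```python
from h import *
import cv2
st(); P={n:camera(n) for n in("side","top","wrist")}
cv2.imwrite("pics/g.png",np.vstack([cv2.resize(P["side"]["frame"][120:330,200:440],(400,350)),cv2.resize(P["wrist"]["frame"],(400,250))])[:,:,::-1])
for n,q in P.items():
  for t in ["lid_right","lid_left","lever_grip","lever_pivot"]: print(n,t,[(tobox(a["centre"]).round(0).tolist(),round(a["confidence"],2)) for a in pinpoint(t,q)[:1]])
for t in ["salt_shaker","jar_pepper","amber_jar","black_bowl","nail_brush"]: print(t,[np.round(a["centre"],3).tolist() for a in pinpoint(t,P["top"])[:1]])
```

```text
t 14.17 box [-150.9    1.6  280.7] world [ 0.487 -0.048  0.281] F [ 0.1 -0.7 -0.1] q [ 0.07 -0.21 -0.51  0.72 -0.27  0.4 ] w -0.0
side lid_right [([-99.0, -88.0, 144.0], 0.87)]
side lid_left [([-98.0, 89.0, 141.0], 0.56)]
side lever_grip [([-84.0, 3.0, 152.0], 0.73)]
side lever_pivot [([-331.0, 146.0, -2.0], 0.74)]
top lid_right [([-98.0, -88.0, 148.0], 0.82)]
top lid_left [([-96.0, 97.0, 144.0], 0.95)]
top lever_grip [([-90.0, 1.0, 154.0], 0.49)]
top lever_pivot [([-154.0, 7.0, 135.0], 0.48)]
wrist lid_right [([-96.0, -84.0, 146.0], 0.96)]
wrist lid_left [([-96.0, 98.0, 144.0], 0.69)]
wrist lever_grip [([-91.0, -2.0, 155.0], 0.93)]
wrist lever_pivot [([-147.0, 5.0, 138.0], 0.55)]
salt_shaker [[0.381, 0.157, 0.001]]
jar_pepper [[0.34, 0.223, 0.004]]
amber_jar [[0.366, -0.198, 0.0]]
black_bowl [[0.416, 0.406, -0.005]]
nail_brush [[0.342, 0.226, 0.001]]
```

View pics/g.png

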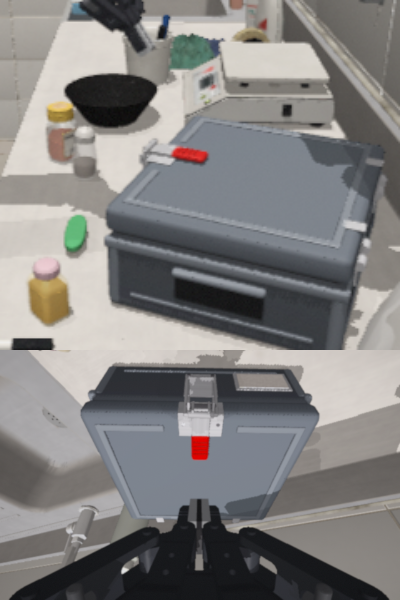

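Run:
```python
from h import *
for n in("top","side","wrist"):
    q=camera(n); D=q["depth"]; v,u=np.indices(D.shape)
    c=np.stack([(u-q["cx"])/q["fx"]*D,-(v-q["cy"])/q["fy"]*D,-D],-1)[D>0]
    M=np.linalg.inv(q["camera_from_world"]); w=c@M[:3,:3].T+M[:3,3]; b=(w-O)@B*1000
    def fit(x0,x1,y0,y1,z0,z1):
        m=(b[:,0]>x0)&(b[:,0]<x1)&(abs(b[:,1])>y0)&(abs(b[:,1])<y1)&(b[:,2]>z0)&(b[:,2]<z1); s=b[m]
        if len(s)<50: return None
        k=np.linalg.lstsq(np.c_[s[:,:2],np.ones(len(s))],s[:,2],rcond=None)[0]; return k.round(4),len(s),"z med",np.median(s[:,2]).round(1)
    print(n,"lid",fit(-95,100,20,100,130,156)); print(n,"grip",fit(-112,-74,0,8,148,162)); print(n,"table",fit(-400,-180,0,300,-8,8))
```

```text
top lid (array([ 0.000000e+00, -9.000000e-04,  1.424749e+02]), 4896, 'z med', np.float64(142.4))
top grip (array([-9.600000e-03,  1.100000e-02,  1.530719e+02]), 100, 'z med', np.float64(153.9))
top table (array([-1.100e-03, -3.000e-04,  9.395e-01]), 10604, 'z med', np.float64(1.2))
side lid (array([3.000000e-04, 8.000000e-04, 1.439262e+02]), 3318, 'z med', np.float64(143.9))
side grip (array([1.460000e-02, 1.766000e-01, 1.558082e+02]), 74, 'z med', np.float64(154.8))
side table (array([-1.0000e-03,  1.5000e-03,  2.2841e+00]), 7387, 'z med', np.float64(2.5))
wrist lid (array([8.000000e-04, 9.000000e-04, 1.413176e+02]), 16559, 'z med', np.float64(141.3))
wrist grip (array([4.000000e-04, 3.710000e-02, 1.523497e+02]), 610, 'z med', np.float64(152.3))
wrist table None
```

Run:
```python
from h import *
import cv2
q=camera("side"); now=q["frame"][:,:,::-1]; now=now[100:360,200:500]
now=cv2.resize(np.ascontiguousarray(now),(450,300)); d=cv2.imread("pics/d.png")[:300]
g=lambda i:cv2.cvtColor(i,cv2.COLOR_BGR2GRAY).astype(np.float32)
def sh(A,Bm,y0,y1,x0,x1):
    a,b=g(A)[y0:y1,x0:x1],g(Bm)[y0:y1,x0:x1]; return np.round(cv2.phaseCorrelate(a,b,cv2.createHanningWindow(a.shape[::-1],cv2.CV_32F)),2).tolist()
print("d->now lid front right",sh(d,now,150,210,100,220),"lid edge right",sh(d,now,175,225,180,320),"lid back",sh(d,now,105,150,290,350),"box",sh(d,now,205,270,120,310),"far",sh(d,now,40,110,180,300))
cv2.imwrite("pics/x.png",now)
# predicted px shift in d-scale of lid front right corner for 4 mm drop
def px(b):
    c=q["camera_from_world"]@np.r_[box(b),1]; return np.array([q["cx"]+q["fx"]*c[0]/-c[2]-200,q["cy"]-q["fy"]*c[1]/-c[2]-100])*1.5
for x in(-130,-50,50): print(x,px([x,-140,143]).round(1),(px([x,-140,143-.015*(146-x)])-px([x,-140,143])).round(2))
def strip(I,x,y0,y1): return g(I)[y0:y1,x].astype(int).tolist()
for x in(115,140): print(strip(d,x,165,200),strip(now,x,165,200),sep="\n")
```

```text
Traceback (most recent call last):
ValueError: setting an array element with a sequence. The requested array has an inhomogeneous shape after 1 dimensions. The detected shape was (2,) + inhomogeneous part.
```

Run:
```python
from h import *
import cv2
q=camera("side"); now=q["frame"][:,:,::-1]; now=now[100:360,200:500]
now=cv2.resize(np.ascontiguousarray(now),(450,300)); d=cv2.imread("pics/d.png")[:300]
g=lambda i:cv2.cvtColor(i,cv2.COLOR_BGR2GRAY).astype(np.float32)
def sh(A,Bm,y0,y1,x0,x1):
    a,b=g(A)[y0:y1,x0:x1],g(Bm)[y0:y1,x0:x1]; return np.round(cv2.phaseCorrelate(a,b,cv2.createHanningWindow(a.shape[::-1],cv2.CV_32F))[0],2).tolist()
print("d->now lid front right",sh(d,now,150,210,100,220),"lid edge right",sh(d,now,175,225,180,320),"lid back",sh(d,now,105,150,290,350),"box",sh(d,now,205,270,120,310),"far",sh(d,now,40,110,180,300))
def px(b):
    c=q["camera_from_world"]@np.r_[box(b),1]; return np.array([q["cx"]+q["fx"]*c[0]/-c[2]-200,q["cy"]-q["fy"]*c[1]/-c[2]-100])*1.5
for x in(-130,-50,50): print(x,px([x,-140,143]).round(1),(px([x,-140,143-.015*(146-x)])-px([x,-140,143])).round(2))
for x in(115,140): print(g(d)[140:200,x].astype(int).tolist(),g(now)[140:200,x].astype(int).tolist(),sep="\n")
```

```text
d->now lid front right [-0.15, 0.44] lid edge right [0.01, -0.03] lid back [0.13, 0.74] box [-0.02, -0.04] far [-0.04, 0.07]
-130 [103.2 214.7] [0.07 2.82]
-50 [161.9 227.1] [-0.04  2.05]
50 [240.8 243.9] [-0.08  1.03]
[217, 217, 219, 219, 219, 219, 218, 212, 194, 161, 133, 128, 131, 132, 131, 133, 140, 147, 150, 152, 148, 133, 122, 131, 131, 131, 131, 130, 128, 120, 109, 99, 88, 80, 79, 77, 76, 75, 73, 73, 70, 66, 60, 49, 38, 38, 53, 61, 67, 93, 126, 137, 124, 106, 96, 89, 80, 62, 54, 54]
[217, 217, 218, 218, 219, 219, 219, 219, 216, 206, 178, 143, 129, 128, 131, 132, 132, 134, 142, 151, 161, 160, 146, 132, 121, 131, 131, 131, 130, 129, 125, 117, 107, 95, 85, 81, 78, 76, 75, 74, 71, 70, 68, 66, 58, 51, 53, 60, 65, 89, 124, 137, 124, 106, 95, 89, 81, 62, 54, 54]
[150, 145, 135, 122, 120, 126, 131, 131, 131, 132, 130, 131, 132, 132, 132, 132, 132, 131, 132, 131, 132, 134, 146, 163, 153, 142, 119, 125, 132, 132, 132, 131, 130, 126, 115, 105, 94, 85, 82, 78, 76, 75, 73, 72, 70, 68, 65, 58, 38, 35, 49, 59, 65, 81, 114, 141, 137, 116, 101, 93]
[142, 151, 147, 131, 112, 117, 128, 132, 132, 133, 131, 132, 132, 131, 130, 131, 132, 131, 131, 132, 131, 131, 132, 137, 148, 153, 152, 130, 125, 131, 131, 132, 131, 131, 130, 119, 108, 99, 88, 80, 78, 77, 76, 75, 73, 71, 70, 67, 60, 51, 54, 60, 65, 80, 114, 141, 138, 117, 102, 94]
```

The images and contact heights suggest the lid is tight, but its depth slope doesn't. A light touch at the first contact point will settle it. There the fingertip met the merely shut lid at z≈150; a tight lid would meet it near 146.

Call:
{"api": "play_rows", "payload": {"plan": [[0, -20, 0, 0, 0, 0, 1], [0, -26, 0, 0, 0, 0, 1], [0, -26, 0, 0, 0, 0, 1], [0, -20, 0, 0, 0, 0, 1], [20, 0, -5, 0, 0, 0, 1], [30, 0, -7, 0, 0, 0, 1], [30, 0, -7, 0, 0, 0, 1], [25, 0, -5, 0, 0, 0, 1], [15, 0, -3, 0, 0, 0, 1], [8, 0, -2, 0, 0, 0, 1], [5.6, 0, 0, 0, 0, 0, 1], [0, 0, 0, 0, 0, 0, 1], [0, 0, 0, 0, 0, 0, 1]]}}

```text
clock: 16.5
eef_pos: [0.4996, -0.1539, 0.156]
tool_rot: [0.093, 0.452, -0.181, 0.868]
ft_force: [-0.5, 0.6, 0.2]
grip_width: -0.0
```

Call:
{"api": "play_rows", "payload": {"plan": [[2.5, 0, -1.7, 0, 0, 0, 1], [2.5, 0, -1.7, 0, 0, 0, 1], [0, 0, 0, 0, 0, 0, 1]]}}

```text
clock: 16.75
eef_pos: [0.4992, -0.1537, 0.1497]
tool_rot: [0.093, 0.452, -0.181, 0.869]
ft_force: [-0.6, -0.4, 0.0]
grip_width: -0.0001
```

Call:
{"api": "play_rows", "payload": {"plan": [[1.2, 0, -0.9, 0, 0, 0, 1], [0, 0, 0, 0, 0, 0, 1]]}}

```text
clock: 16.92
eef_pos: [0.4993, -0.1537, 0.1482]
tool_rot: [0.093, 0.452, -0.181, 0.868]
ft_force: [0.4, -0.2, -0.5]
grip_width: 0.0003
```

Call:
{"api": "play_rows", "payload": {"plan": [[1.2, 0, -0.9, 0, 0, 0, 1], [0, 0, 0, 0, 0, 0, 1]]}}

```text
clock: 17.08
eef_pos: [0.4998, -0.1539, 0.1474]
tool_rot: [0.093, 0.451, -0.181, 0.869]
ft_force: [-3.0, 1.1, 3.6]
grip_width: 0.0001
```

Call:
{"api": "play_rows", "payload": {"plan": [[0.8, 0, -0.6, 0, 0, 0, 1], [0, 0, 0, 0, 0, 0, 1]]}}

```text
clock: 17.25
eef_pos: [0.5001, -0.154, 0.1472]
tool_rot: [0.093, 0.451, -0.181, 0.869]
ft_force: [-4.8, 1.3, 8.4]
grip_width: 0.0
```

Call:
{"api": "play_rows", "payload": {"plan": [[-8, 0, 5, 0, 0, 0, 1], [-20, 0, 0, 0, 0, 0, 1], [-30, 0, 0, 0, 0, 0, 1], [-30, 0, 0, 0, 0, 0, 1], [-30, 0, 0, 0, 0, 0, 1], [-15, 0, 0, 0, 0, 0, 1], [0, 0, 0, 0, 0, 0, 1], [0, 0, 0, 0, 0, 0, 1], [0, 0, 0, 0, 0, 0, 1]]}}

```text
clock: 18.0
eef_pos: [0.4329, -0.1248, 0.2564]
tool_rot: [0.093, 0.453, -0.181, 0.868]
ft_force: [-0.2, 0.2, -0.7]
grip_width: -0.0002
```

Run:
```python
from h import *
st(); q=camera("wrist"); s=camera("side")
for c in (q,s): print([(tobox(a["centre"]).round(0).tolist(),round(a["confidence"],2)) for a in pinpoint("lever_grip",c)[:1]])
print(job_done())
```

```text
t 18.0 box [-169.4  -90.6  256.4] world [ 0.433 -0.125  0.256] F [-0.2  0.2 -0.7] q [-0.2  -0.31 -0.65  0.63 -0.12  0.17] w -0.0
[([-90.0, 0.0, 152.0], 0.81)]
[([-83.0, 6.0, 152.0], 0.83)]
the job is handed in; nothing more can be done
None
```

The food box is shut and its catch locked. I pushed the lid down at its front right with the closed fingertips, then pushed the red lever over and down until it snapped flat. I backed the arm clear and handed the job in at about 18 s.

**Checks that agree:**
- **Lever:** it lies flat. The last pictures put its grip within about 6 mm of the locked position.
- **Lid:** a light touch at the same spot met it about 2.5 mm lower than when it was only shut. That is about -0.010 rad further down, so it is drawn tight. The side camera also shows the lid's front edge lower while the box stayed put.
- **Forces:** at most about 21 N at the wrist when closing the lid, and about 5 N at the readings taken while pushing the lever.
- **Other things on the table:** the salt shaker, pepper jar, amber jar and bowl were found where they started.

**Checks that failed or disagreed:**
- **Lid slope:** a plane fitted to the camera depth of the lid top came out nearly level, when about 0.015 rad was expected. I trusted the touch and the image shift instead.
- **Nail brush:** the last search for it returned the pepper jar's position. The final side picture shows the brush lying in front of the box, and nothing moved near it.

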